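Hold the curing cabinet's lid at its balance point for a stay change

ROBOT

A 6-joint arm with a two-finger parallel gripper is mounted at the origin on the work surface. World frame = base frame: x ahead of the robot, y to its left, z up, the work surface at z = 0. Lengths are in m, angles in rad, forces in N, time in s.
With the tool pointing down it reaches from about 0.25 to 0.725 m from the base axis. Payload 4 kg.
Tool frame: the origin (TCP) lies midway between the tips of the shut fingers; the grasp point (between the pads) lies 19 mm behind it; z points along the fingers, y is the direction in which the jaws open and shut (so a half turn about z gives the same grasp; the last joint's range is limited). The gripper opens to 85 mm and grips with 20 to 120 N. Pads are 22 mm wide; open, the fingers measure 114 mm over their backs; the gripper's body (76 mm by 85 mm) begins 54 mm behind the grasp point. The pads swing forward as they close: fully open they stand 13 mm farther back than shut.
Start: joints at [1.345, 0.241, 0.005, 1.335, 0, 1.571], TCP at [0.112, 0.487, 0.231] pointing down, gripper open.
Joint ranges: [-2.72, 2.72], [-1.05, 1.87], [-1.09, 1.28], [-1.99, 2.15], [-1.42, 1.44], [-3.14, 3.14]. Speed limits (rad/s): [2.79, 2.79, 3.14, 3.14, 3.14, 3.14].

INTERFACE

Orientations are given as a unit quaternion [x, y, z, w].
In Python, from workcell import bot, eyes, job gives the robot as it stands.
- The arm moves only by the shell command python3 -m crank 'ROWS'. ROWS is a JSON object of lists of equal length, an entry for each row: "dr": the turn, a rotation vector about the tool's x, y, z in rad, a list of three; "travel": the shift along the tool's x, y, z in m, a list of three; "hand": the finger opening in m, from 0 to 0.0854. In form: {"dr": [[wx, wy, wz], ...], "travel": [[x, y, z], ...], "hand": [hand, ...]}. A call has 1 to 10 rows; each row is the pose to reach, as a shift and turn from the pose commanded when the call began, along the tool's axes at that moment; what a row does not reach only later rows make up. A row lasts 1/8 s, in which the tool goes at most 62.5 mm and 10.7 degrees, less where a joint would pass 70% of its speed; a pose out of reach is approached as far as the arm can. A call with a gripper value outside its range is refused whole. The fingers move at their own pace and stop on an object; the grip force is fixed at half the most. Time passes only in rows, so rows that repeat a pose let the fingers close. It gives the time, the measured TCP pose, the force and the opening at its end, in the units of the state.
- bot.get_obs(): the state, without advancing time (a new reading comes with each control period).
- eyes.camera(name): name is "scene" or "top"; returns a dict with "color" (420x560x3 uint8, red, green, blue), "K" (3x3 intrinsics, pixels), "D" ([k1, k2, p1, p2, k3] as OpenCV has them; the pictures are not rectified), "R" (3x3) and "t" (3): a world point X has camera coordinates R X + t. Camera axes: x right, y down, z forward; pixel columns grow to the right and rows downward; lengths in m; the calibration is good to about 2 mm. A picture is of the moment at which its call begins. There is no depth.
- job.job_done(): hands the job in, once; it reports no verdict.
The state is a dict: "clock": time; "joint_pos": joint angles; "joint_vel": joint speeds; "tau": joint torques, N m; "eef_pos": TCP position; "tool_rot": TCP orientation; "ft_force": force on the tool from outside, world axes, zero at the start; "ft_torque": the same for the moment, N m; "grip_width": finger opening in m.
Only numpy, scipy, OpenCV 4.12 (cv2) and the standard library are available. Lean on these libraries where they do the work, as an engineer would, in place of code of your own. Each camera call takes 0.05 s, during which the arm holds its last target.

TASK

The lid stay of the UV curing cabinet is off for replacement, so nothing holds its lid up. Swing the front door wide open by its handle (shut, it covers the lid's pull bar), then raise the lid by the pull bar to its balance point, where it wants to fall neither shut nor back, and finish while still gripping the bar and holding the lid still there, so that the new stay can be fitted. Do not let the lid drop or go over backwards, leave the door open and do not disturb the other things on the bench.

Things in the scene. Friction and masses are not known exactly. Their poses are not given: they have to be found in the camera images.
- cabinet: white UV curing cabinet on the left of the bench, fixed: hollow body 200 deep (its x), 220 wide (its y), 140 high, lamp lid on top, door in front. Origin: centre of its underside. Its -x points out of its front, which faces the robot's right; z up. The shut door covers the lid's front edge as a light seal, 11 mm from the pull bar: the bar can be taken only with the door open.
- door (a joint): front door, white frame with amber window, 220 wide, 14 thick, from 40 to 192 above the bench. Rad: 0 shut, grows as it opens, stop 1.75; begins at 0 to 0.15. Upright hinge on the front corner away from the robot; swings outward (counter-clockwise seen from above), stays where it is left (under 1 N at the handle, no latch). Wide open: 70 degrees (1.22 rad) or more.
- door_hinge (a point): point on the door's upright hinge axis, 150 above the bench.
- door_handle: door handle: upright round steel bar, 10 thick, 95 to 185 above the bench, on two legs to the door at 105 and 130 above the bench, its middle line 35 off the door's outer face, 193 from the hinge axis, near the free edge. Its free upper end can be pinched from straight above. Origin: on the bar, 167 above the bench. Turns with the door: z up, -x out of its outer face, y away from the hinge.
- lid (a joint): lid: white sheet 200 x 220 x 8 with a lamp housing 40 high on it, 0.75 kg. Rad: 0 shut (level), grows as its front edge swings up and back, stop 1.9. No stay or spring, hinge almost frictionless: it falls shut below its balance point and open beyond it. Balance (centre of mass above the hinge) is at 1.37 rad (78.5 degrees): the sheet leans 11 degrees short of upright. End within 5 degrees of it.
- lid_hinge (a point): middle of the lid's level hinge axis (along the cabinet's y), at the rear top edge of the body, 142 above the bench.
- pull_bar: the lid's pull bar: round steel bar 10 thick, 84 long along the cabinet's y, a leg at each end, its middle 35 above the lid's sheet, 40 in front of the lamp housing. Origin: middle of the bar, 185 in front of the hinge axis and 43 above it when shut; at balance 332 above the bench, over the hinge. z normal to the sheet, y along the bar. It can turn between fingers that keep pointing down.
- stay: the new gas lid stay: black cylinder with a steel rod and a square socket at each end, 196 long, 15 high, lying flat in front of the cabinet (low enough for the door to pass over). Origin under its middle. Bystander
- screwdriver: grey-handled screwdriver 170 long, lying flat in front of the cabinet, low enough for the door to pass over. Bystander
- phone: opened phone, 72 x 150 x 9, lying on the green mat. Bystander
- spool: steel solder spool, 64 across, 42 high, standing on the green mat. Bystander
- flux_jar: small jar, 42 across, 32 high, on the green mat. Bystander
- parts_tray: grey divided tray, 110 x 160 x 25, on the green mat. Bystander
- tweezers: steel tweezers 120 long, lying on the green mat. Bystander
- pump_bottle: clear bottle with a white top, 60 across, 110 high, on the green mat. Bystander

How it is judged:
By the outcome, as a careful person would: the job done as asked, in the order asked, and still so for the second after the job is handed in, while the arm keeps its last pose, push and grip.
It also fails if it takes over 51 s, if anything falls off the work surface, if the arm or the gripper's body presses on something with over 40 N, if the wrist force passes 120 N, or if a joint passes its speed limit or range.

## Working session

There is one attempt and no reset: what is moved stays moved. The work goes in short steps, Python scripts to look and compute and a shell command to move; the robot and the scene stay as the last step left them, time stands still between calls to the robot, and variables do not carry over. Pictures are saved under pics/ and viewed, and the job is handed in when it is done.

```bash
ls; mkdir -p pics; python3 - <<'E'
from workcell import bot, eyes, job
import cv2
o=bot.get_obs(); print(o)
for n in("scene","top"):
    c=eyes.camera(n); cv2.imwrite(f"pics/{n}0.png",c["color"][:,:,::-1]); print(n,c["K"],c["D"],c["R"],c["t"])
E
```

```text
pics
{'clock': 0.0, 'joint_pos': array([1.34502001e+00, 2.41395866e-01, 3.67012328e-03, 1.33520563e+00,
       1.25985704e-05, 1.57076199e+00]), 'joint_vel': array([-6.29062059e-05,  1.31373898e-03,  1.93280991e-03, -3.26989343e-04,
        1.45419422e-03,  1.92641769e-04]), 'tau': array([ 1.40642401e-04, -3.72312069e+01,  2.52411675e+01,  1.67618156e-02,
        1.86511738e-05,  2.74076442e-06]), 'eef_pos': array([0.11177981, 0.48666691, 0.23040087]), 'tool_rot': array([ 1.12631421e-01,  9.93636263e-01, -1.06001786e-03, -1.26532468e-04]), 'ft_force': array([ 0.51967584, -0.05618423, -0.14279114]), 'ft_torque': array([-0.02654996, -0.03280554, -0.03887582]), 'grip_width': 0.08537549159929887}
scene [[475.06826645   0.         286.66471908]
 [  0.         475.06826645 210.92176545]
 [  0.           0.           1.        ]] [-0.12650323  0.          0.          0.          0.        ] [[ 0.66934812  0.74281792 -0.01395135]
 [ 0.63794571 -0.58427032 -0.50165074]
 [-0.38078652  0.32687878 -0.86495774]] [-0.29128368 -0.31530293  1.54439455]
top [[395.46588739   0.         279.97187585]
 [  0.         395.46588739 211.49219744]
 [  0.           0.           1.        ]] [-0.02216842  0.          0.          0.          0.        ] [[ 0.00200802 -0.99939158  0.03482005]
 [-0.99925544 -0.00334692 -0.03843646]
 [ 0.03852961 -0.03471695 -0.9986542 ]] [-0.09486685  0.50643927  1.04506346]
```

View pics/scene0.png

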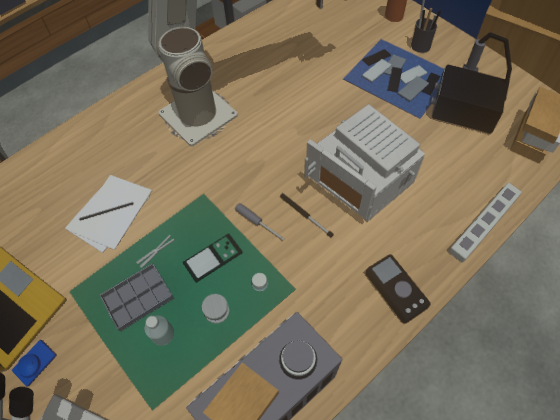

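View pics/top0.png

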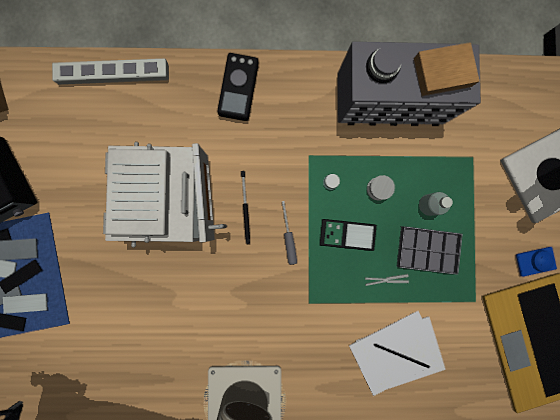

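```bash
python3 - <<'E'
import cv2
a=cv2.imread("pics/top0.png")[130:260,90:250]; cv2.imwrite("pics/tz.png",cv2.resize(a,None,fx=5,fy=4.6,interpolation=cv2.INTER_CUBIC)[:600])
a=cv2.imread("pics/scene0.png")[95:225,295:435]; cv2.imwrite("pics/sz.png",cv2.resize(a,None,fx=4.6,fy=4.6,interpolation=cv2.INTER_CUBIC))
E
```

```text
(no output)
```

View pics/tz.png

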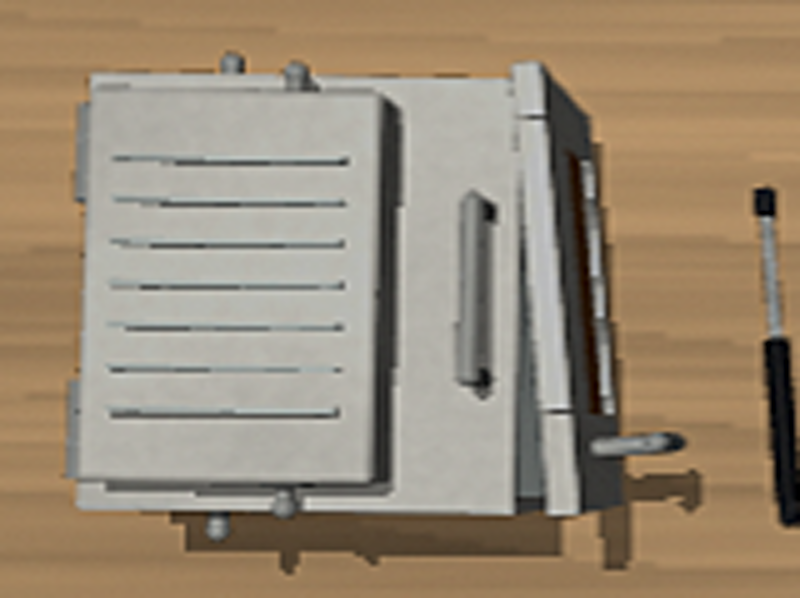

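View pics/sz.png

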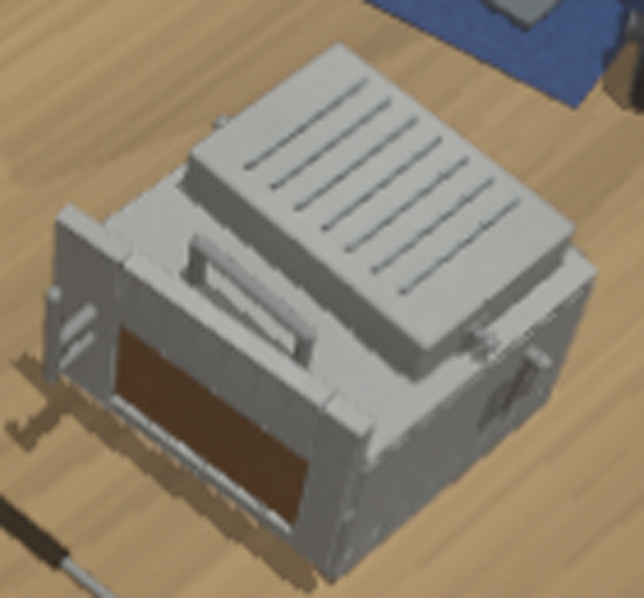

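```bash
cat > h.py <<'E'
import numpy as np, cv2
from workcell import bot, eyes, job
from scipy.spatial.transform import Rotation as Rn
CAM={}
def cam(n):
    if n not in CAM:
        import pickle,os
        f=f"cal_{n}.pkl"
        if not os.path.exists(f):
            c=eyes.camera(n); pickle.dump({k:c[k] for k in "KDRt"},open(f,"wb"))
        CAM[n]=pickle.load(open(f,"rb"))
    return CAM[n]
def ray(n,uv):
    c=cam(n); p=cv2.undistortPoints(np.array([[uv]],float),c["K"],np.array(c["D"]))[0,0]
    R=np.array(c["R"]);t=np.array(c["t"])
    return -R.T@t, R.T@np.array([p[0],p[1],1])
def onz(n,uv,z):
    o,d=ray(n,uv); return o+d*(z-o[2])/d[2]
def tri(uvt,uvs):
    A=[];b=[]
    M=np.zeros((3,3));v=np.zeros(3);L=[]
    for n,uv in(("top",uvt),("scene",uvs)):
        o,d=ray(n,uv);d/=np.linalg.norm(d);P=np.eye(3)-np.outer(d,d);M+=P;v+=P@o;L.append((P,o))
    x=np.linalg.solve(M,v);return x,[np.linalg.norm(P@(x-o)) for P,o in L]
def proj(n,X):
    c=cam(n); return cv2.projectPoints(np.array([X],float),cv2.Rodrigues(np.array(c["R"]))[0],np.array(c["t"]),c["K"],np.array(c["D"]))[0][0,0]
E
python3 - <<'E'
from h import *
np.set_printoptions(precision=4,suppress=True)
T=lambda x,y:(90+x/5-.4,130+y/4.6-.39)
S=lambda x,y:(295+x/4.6-.39,95+y/4.6-.39)
for k,p in dict(FF=(513,80),FN=(513,513),RN=(78,507),RF=(92,75)).items(): print("lid",k,onz("top",T(*p),.150))
for k,p in dict(Hin=(512,62),Hout=(545,62),Fin=(548,515),Fout=(578,515)).items(): print("door",k,onz("top",T(*p),.192))
for k,p in dict(Hout=(362,437),Fout=(62,207+18),Fin=(70,207)).items(): print("door scene",k,onz("scene",S(*p),.192))
print("handle top scene",onz("scene",S(53,290),.185), "z.095",onz("scene",S(53,380),.095))
print("bar ends top",onz("top",T(472,195),.185),onz("top",T(472,380),.185))
print("bar ends scene",onz("scene",S(195,240),.188),onz("scene",S(310,332),.188))
for z in(.095,.185):print("handle top",z,onz("top",T(645,442),z),onz("top",T(678,441),z))
print("lid scene FN",onz("scene",S(105,222),.15),"R far",onz("scene",S(597,268),.15))
E
```

```text
lid FF [0.6505 0.1154 0.15  ]
lid FN [0.4325 0.1131 0.15  ]
lid RN [0.4351 0.3115 0.15  ]
lid RF [0.6517 0.3093 0.15  ]
door Hin [0.6507 0.1081 0.192 ]
door Hout [0.6508 0.0935 0.192 ]
door Fin [0.4331 0.09   0.192 ]
door Fout [0.4331 0.0769 0.192 ]
door scene Hout [0.6509 0.0958 0.192 ]
door scene Fout [0.4388 0.0756 0.192 ]
door scene Fin [0.4324 0.0879 0.192 ]
handle top scene [0.465  0.0441 0.185 ] z.095 [0.4661 0.0457 0.095 ]
bar ends top [0.5872 0.1264 0.185 ] [0.4977 0.1253 0.185 ]
bar ends scene [0.4953 0.1261 0.188 ] [0.5833 0.1277 0.188 ]
handle top 0.095 [0.4682 0.0594 0.095 ] [0.4688 0.0434 0.095 ]
handle top 0.185 [0.468  0.0487 0.185 ] [0.4685 0.0341 0.185 ]
lid scene FN [0.431  0.1193 0.15  ] R far [0.6504 0.3104 0.15  ]
```

```bash
cat >> h.py <<'E'
np.set_printoptions(precision=4,suppress=True)
def down(th): c,s=np.cos(th),np.sin(th); return Rn.from_matrix(np.array([[-s,c,0],[c,s,0],[0,0,-1.]]))
def plan(wps):
    "wps: list of (x,y,z,theta)"
    o=bot.get_obs(); R0=Rn.from_quat(o["tool_rot"]);p0=o["eef_pos"]
    M=R0.as_matrix(); y=M[:,1]; print("t",o["clock"],"p",p0,"th",np.arctan2(y[1],y[0]),"z",M[:,2],"F",o["ft_force"],"w",o["grip_width"],"q",o["joint_pos"])
    for w in wps:
        print("travel",np.round(M.T@(np.array(w[:3])-p0),4).tolist(),"dr",np.round((R0.inv()*down(w[3])).as_rotvec(),3).tolist())
E
python3 -c "
from h import *
plan([(.466,.0445,.25,.08),(.466,.0445,.149,.08)])"
```

```text
t 0.2 p [0.1118 0.4869 0.2307] th 1.3450183186365436 z [-0.0003 -0.0014 -1.    ] F [ 0.3996 -0.3234 -0.9549] w 0.08512738280064151 q [ 1.345   0.2412  0.0042  1.3352 -0.      1.5708]
travel [-0.4442, -0.3519, -0.0188] dr [-0.001, 0.001, 1.265]
travel [-0.4442, -0.3518, 0.0822] dr [-0.001, 0.001, 1.265]
```

```bash
python3 -m crank '{"dr":[[0,0,0.06],[0,0,0.2],[0,0,0.36],[0,0,0.53],[0,0,0.7],[0,0,0.87],[0,0,1.03],[0,0,1.17],[0,0,1.265],[0,0,1.265]],"travel":[[-0.02,-0.016,-0.02],[-0.07,-0.055,-0.02],[-0.12,-0.095,-0.02],[-0.17,-0.135,-0.02],[-0.22,-0.174,-0.02],[-0.27,-0.214,-0.02],[-0.32,-0.254,-0.02],[-0.37,-0.293,-0.02],[-0.42,-0.333,-0.02],[-0.444,-0.352,-0.02]],"hand":[0.06,0.06,0.06,0.06,0.06,0.06,0.06,0.06,0.06,0.06]}'
python3 - <<'E'
from h import *
plan([(.466,.0445,.149,.08)])
for n in("scene","top"):
    c=eyes.camera(n); cv2.imwrite(f"pics/{n}1.png",c["color"][:,:,::-1])
E
```

```text
clock: 1.45
eef_pos: [0.4671, 0.0424, 0.2511]
tool_rot: [0.679, 0.734, -0.0, 0.0]
ft_force: [-0.6, 0.1, -0.5]
grip_width: 0.0599
t 1.45 p [0.4671 0.0424 0.2511] th 0.07695176435515963 z [ 0.     -0.0001 -1.    ] F [-0.5673  0.0717 -0.4549] w 0.05989710120232249 q [ 0.0906  0.171  -0.0313  1.3684 -0.0001  1.5844]
travel [0.0022, -0.0009, 0.1021] dr [0.0, 0.0, -0.003]
```

View pics/scene1.png

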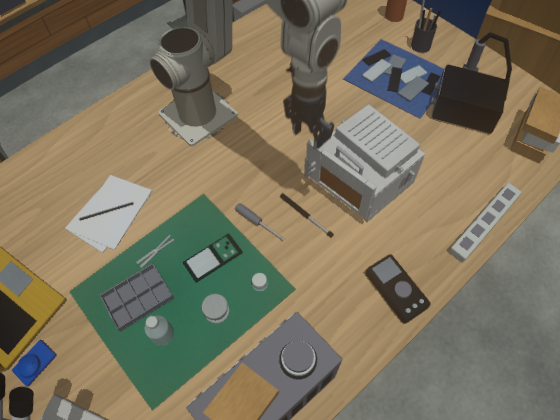

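The gripper at (320,135) stands just above the handle at (306,160); the cabinet is undisturbed. Descend and close.

```bash
python3 -m crank '{"dr":[[0,0,0],[0,0,0],[0,0,0],[0,0,0],[0,0,0],[0,0,0],[0,0,0],[0,0,0]],"travel":[[0.002,-0.001,0.025],[0.002,-0.001,0.06],[0.002,-0.001,0.09],[0.002,-0.001,0.102],[0.002,-0.001,0.102],[0.002,-0.001,0.102],[0.002,-0.001,0.102],[0.002,-0.001,0.102]],"hand":[0.06,0.06,0.06,0.06,0.0,0.0,0.0,0.0]}'
python3 - <<'E'
from h import *
plan([])
for n in("scene","top"):
    c=eyes.camera(n); cv2.imwrite(f"pics/{n}2.png",c["color"][:,:,::-1])
a=cv2.imread("pics/top2.png")[130:260,150:310]; cv2.imwrite("pics/tz2.png",cv2.resize(a,None,fx=4.6,fy=4.6,interpolation=cv2.INTER_CUBIC))
E
```

```text
clock: 2.55
eef_pos: [0.4666, 0.0472, 0.1508]
tool_rot: [0.678, 0.735, 0.002, 0.001]
ft_force: [2.4, 1.4, 2.4]
grip_width: 0.0084
t 2.55 p [0.4666 0.0472 0.1508] th 0.08024501223574469 z [ 0.0045  0.001  -1.    ] F [2.4088 1.3944 2.4124] w 0.008430921008373247 q [ 0.1004  0.2296 -0.2269  1.1097  0.0006  1.591 ]
```

View pics/tz2.png

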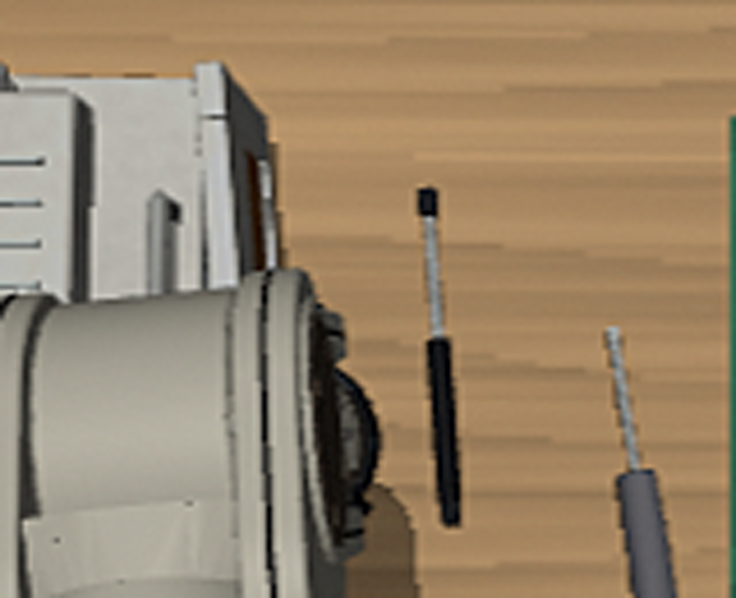

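```bash
cat > d.py <<'E'
from h import *
H=np.array([.653,.108])
p=bot.get_obs()["eef_pos"]; 
import sys
a=[float(v) for v in sys.argv[1:]]
th=.08; w=[]
b=p[:2]-H
for x in a:
    c,s=np.cos(x),np.sin(x); q=H+np.array([c*b[0]-s*b[1],s*b[0]+c*b[1]]); R0=bot.get_obs()["tool_rot"]; M=Rn.from_quat(R0).as_matrix()
    w.append((q[0],q[1],.150,np.arctan2(M[1,1],M[0,1])+x)); print(x,q)
plan(w)
E
python3 d.py .08 .2 .32 .44 .56 .68
```

```text
0.08 [0.472  0.0325]
0.2 [0.4824 0.0113]
0.32 [ 0.4952 -0.0084]
0.44 [ 0.5103 -0.0264]
0.56 [ 0.5274 -0.0426]
0.68 [ 0.5463 -0.0565]
t 2.65 p [0.4666 0.0472 0.1508] th 0.08019232290578392 z [ 0.0045  0.001  -1.    ] F [2.9197 1.7901 5.464 ] w 0.008137958406389735 q [ 0.1004  0.2296 -0.2269  1.1097  0.0005  1.591 ]
travel [-0.0151, 0.0043, 0.0008] dr [0.005, -0.0, -0.08]
travel [-0.037, 0.0129, 0.0008] dr [0.005, -0.0, -0.2]
travel [-0.0577, 0.0241, 0.0009] dr [0.005, 0.0, -0.32]
travel [-0.0769, 0.0376, 0.0009] dr [0.005, 0.0, -0.44]
travel [-0.0943, 0.0534, 0.001] dr [0.005, 0.001, -0.56]
travel [-0.1097, 0.0712, 0.0011] dr [0.005, 0.001, -0.68]
```

```bash
python3 -m crank '{"dr":[[0,0,-0.08],[0,0,-0.2],[0,0,-0.32],[0,0,-0.44],[0,0,-0.56],[0,0,-0.68],[0,0,-0.68]],"travel":[[-0.015,0.004,0],[-0.037,0.013,0],[-0.058,0.024,0],[-0.077,0.038,0],[-0.094,0.053,0],[-0.11,0.071,0],[-0.11,0.071,0]],"hand":[0,0,0,0,0,0,0]}'
python3 d.py .08 .2 .32 .44 .56 .64
```

```text
clock: 3.52
eef_pos: [0.546, -0.0585, 0.1508]
tool_rot: [0.395, 0.919, 0.0, 0.001]
ft_force: [-0.3, 0.0, 8.1]
grip_width: 0.0082
0.08 [ 0.5596 -0.0665]
0.2 [ 0.5812 -0.0764]
0.32 [ 0.6038 -0.0837]
0.44 [ 0.6271 -0.0882]
0.56 [ 0.6508 -0.0899]
0.64 [ 0.6666 -0.0895]
t 3.525 p [ 0.546  -0.0585  0.1508] th 0.7593747729056307 z [ 0.0029 -0.0008 -1.    ] F [-0.265   0.0452  8.1369] w 0.008179497407211023 q [-0.1064  0.381  -0.0132  1.1736 -0.0005  0.705 ]
travel [-0.0152, 0.0044, 0.0008] dr [0.001, 0.003, -0.08]
travel [-0.0373, 0.0132, 0.0009] dr [0.001, 0.003, -0.2]
travel [-0.0581, 0.0246, 0.001] dr [0.001, 0.003, -0.32]
travel [-0.0774, 0.0384, 0.001] dr [0.001, 0.003, -0.44]
travel [-0.0949, 0.0544, 0.0011] dr [0.001, 0.003, -0.56]
travel [-0.1055, 0.0662, 0.0012] dr [0.001, 0.003, -0.64]
```

```bash
python3 -m crank '{"dr":[[0,0,-0.08],[0,0,-0.2],[0,0,-0.32],[0,0,-0.44],[0,0,-0.56],[0,0,-0.64],[0,0,-0.64]],"travel":[[-0.015,0.004,0],[-0.037,0.013,0],[-0.058,0.025,0],[-0.077,0.038,0],[-0.095,0.054,0],[-0.106,0.066,0],[-0.106,0.066,0]],"hand":[0,0,0,0,0,0,0]}'
python3 - <<'E'
from h import *
plan([])
for n in("scene","top"):
    c=eyes.camera(n); cv2.imwrite(f"pics/{n}3.png",c["color"][:,:,::-1])
a=cv2.imread("pics/top3.png")[100:280,90:330]; cv2.imwrite("pics/tz3.png",cv2.resize(a,None,fx=3.3,fy=3.3,interpolation=cv2.INTER_CUBIC))
E
```

```text
clock: 4.4
eef_pos: [0.6664, -0.0887, 0.1508]
tool_rot: [0.085, 0.996, -0.0, 0.001]
ft_force: [-0.2, 0.2, 6.7]
grip_width: 0.0081
t 4.4 p [ 0.6664 -0.0887  0.1508] th 1.4010623022591195 z [ 0.0022 -0.0006 -1.    ] F [-0.2071  0.1975  6.7447] w 0.00809863654509766 q [-0.1322  0.6262  0.3878  1.3302 -0.0003  0.0375]
```

View pics/tz3.png

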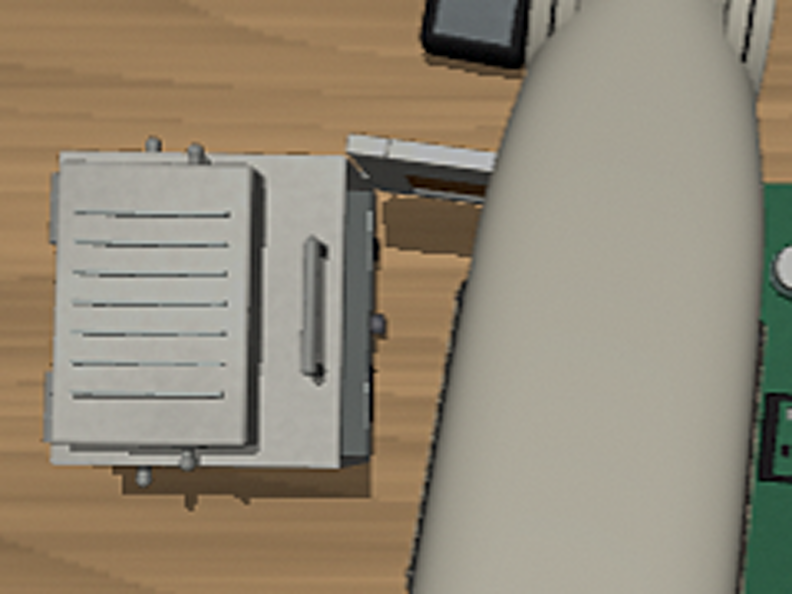

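View pics/scene3.png

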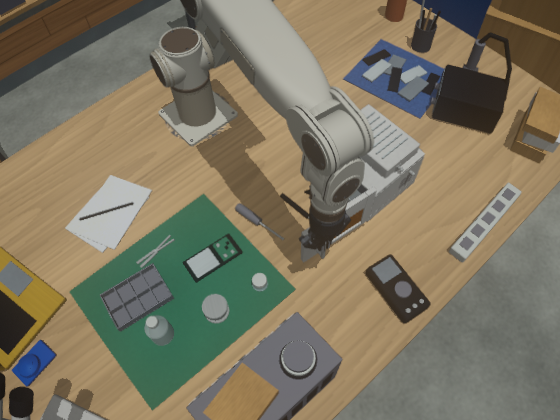

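```bash
python3 -m crank '{"dr":[[0,0,0],[0,0,0],[0,0,0],[0,0,0],[0,0,0],[0,0,0],[0,0,0]],"travel":[[0,0,0],[0,0,0],[0,0,0],[0,0,-0.03],[0,0,-0.075],[0,0,-0.105],[0,0,-0.105]],"hand":[0.04,0.04,0.04,0.04,0.04,0.04,0.04]}'
python3 -c "
from h import *
plan([(.541,.1265,.255,1.571)])
c=eyes.camera('top'); cv2.imwrite('pics/top4.png',c['color'][:,:,::-1])"
```

```text
clock: 5.38
eef_pos: [0.6665, -0.0888, 0.2576]
tool_rot: [0.085, 0.996, -0.0, 0.003]
ft_force: [0.4, 0.4, 0.0]
grip_width: 0.0399
t 5.375 p [ 0.6665 -0.0888  0.2576] th 1.3999390639292937 z [ 0.0061 -0.0009 -1.    ] F [0.4375 0.3872 0.0323] w 0.039884058303603656 q [-0.1325  0.6004  0.6178  1.582  -0.0001  0.0384]
travel [0.1603, 0.1908, 0.0017] dr [-0.0, 0.006, -0.171]
```

```bash
python3 -m crank '{"dr":[[0,0.006,-0.03],[0,0.006,-0.06],[0,0.006,-0.1],[0,0.006,-0.14],[0,0.006,-0.171],[0,0.006,-0.171],[0,0.006,-0.171]],"travel":[[0.02,0.024,0],[0.055,0.065,0],[0.09,0.107,0],[0.125,0.149,0],[0.15,0.18,0],[0.16,0.191,0],[0.16,0.191,0]],"hand":[0.036,0.036,0.036,0.036,0.036,0.036,0.036]}'
python3 - <<'E'
from h import *
plan([(.541,.1265,.166,1.571)])
for n in("scene","top"):
    c=eyes.camera(n); cv2.imwrite(f"pics/{n}5.png",c["color"][:,:,::-1])
a=cv2.imread("pics/scene5.png")[70:250,280:460]; cv2.imwrite("pics/sz5.png",cv2.resize(a,None,fx=3.3,fy=3.3,interpolation=cv2.INTER_CUBIC))
E
```

```text
clock: 6.3
eef_pos: [0.5392, 0.1271, 0.2533]
tool_rot: [-0.001, 1.0, -0.0, -0.004]
ft_force: [-0.0, 0.1, 0.4]
grip_width: 0.0363
t 6.3 p [0.5392 0.1271 0.2533] th 1.5721728288955958 z [-0.0077 -0.0004 -1.    ] F [-0.0419  0.1192  0.3867] w 0.03627858111641477 q [0.2307 0.3482 0.2094 1.4396 0.0013 0.2294]
travel [-0.0025, -0.0005, 0.0872] dr [-0.0, -0.008, 0.001]
```

View pics/sz5.png

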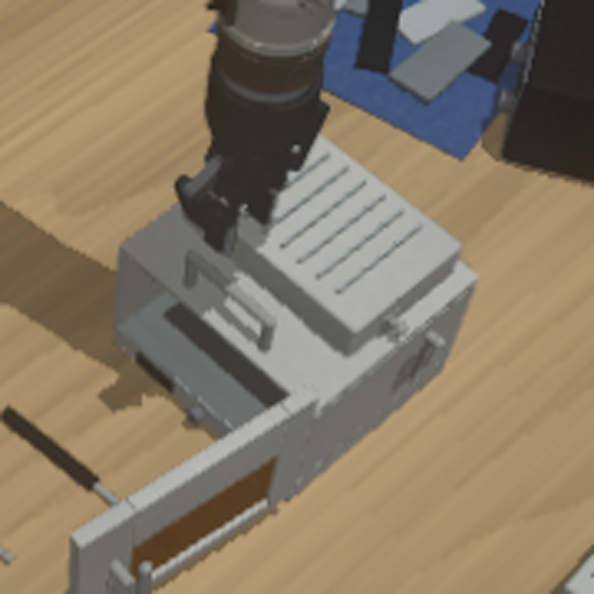

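View pics/top5.png

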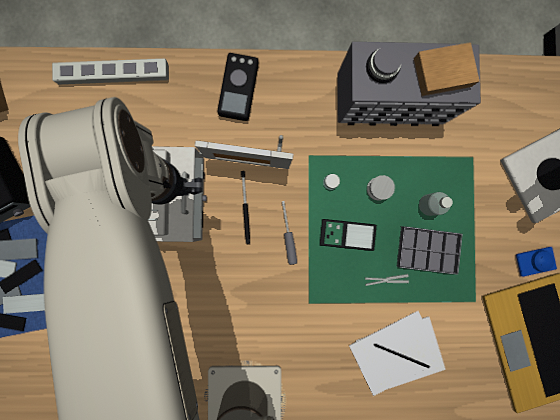

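```bash
python3 -m crank '{"dr":[[0,-0.008,0],[0,-0.008,0],[0,-0.008,0],[0,-0.008,0],[0,-0.008,0],[0,-0.008,0],[0,-0.008,0],[0,-0.008,0]],"travel":[[-0.002,0,0.02],[-0.002,0,0.05],[-0.002,0,0.075],[-0.002,0,0.087],[-0.002,0,0.087],[-0.002,0,0.087],[-0.002,0,0.087],[-0.002,0,0.087]],"hand":[0.036,0.036,0.036,0.036,0.036,0.0,0.0,0.0]}'
python3 - <<'E'
from h import *
plan([])
for n in("scene","top"):
    c=eyes.camera(n); cv2.imwrite(f"pics/{n}6.png",c["color"][:,:,::-1])
a=cv2.imread("pics/scene6.png")[70:250,280:460]; cv2.imwrite("pics/sz6.png",cv2.resize(a,None,fx=3.3,fy=3.3,interpolation=cv2.INTER_CUBIC))
E
```

```text
clock: 7.4
eef_pos: [0.5424, 0.1269, 0.1687]
tool_rot: [0.0, 1.0, 0.0, 0.003]
ft_force: [0.7, -1.5, 3.1]
grip_width: 0.0079
t 7.4 p [0.5424 0.1269 0.1687] th 1.570668297543189 z [ 0.005   0.0007 -1.    ] F [ 0.6903 -1.4524  3.0727] w 0.007885460841553192 q [ 0.23    0.3822  0.0372  1.2208 -0.0005  0.2302]
```

View pics/sz6.png

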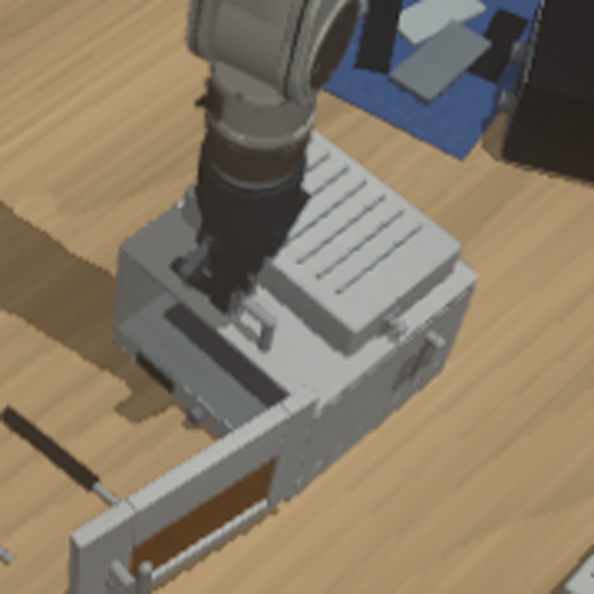

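```bash
python3 -c "
import numpy as np
r=np.hypot(.185,.043);b=np.arctan2(.043,.185)
for p in [.05,.12,.2,.3,.4,.5,.6,.7,.8,.9,1.0,1.1,1.2,1.28,1.34,1.37]:
  print(p, round(.185-r*np.cos(b+p),4), round(-(r*np.sin(b+p)-.043),4))
"
```

```text
0.05 0.0024 -0.0092
0.12 0.0065 -0.0218
0.2 0.0122 -0.0359
0.3 0.021 -0.0528
0.4 0.0313 -0.0686
0.5 0.0433 -0.0834
0.6 0.0566 -0.0969
0.7 0.0712 -0.1091
0.8 0.087 -0.1197
0.9 0.1037 -0.1286
1.0 0.1212 -0.1359
1.1 0.1394 -0.1414
1.2 0.158 -0.145
1.28 0.1732 -0.1466
1.34 0.1845 -0.1469
1.37 0.1902 -0.1469
```

```bash
python3 -m crank '{"dr":[[0,0,0],[0,0,0],[0,0,0],[0,0,0],[0,0,0],[0,0,0],[0,0,0],[0,0,0],[0,0,0]],"travel":[[0,0.0024,-0.009],[0,0.0065,-0.022],[0,0.012,-0.036],[0,0.021,-0.053],[0,0.031,-0.0685],[0,0.043,-0.083],[0,0.0565,-0.097],[0,0.064,-0.103],[0,0.064,-0.103]],"hand":[0,0,0,0,0,0,0,0,0]}'
python3 - <<'E'
from h import *
plan([])
p=bot.get_obs()["eef_pos"]; print("phi",np.arctan2(p[2]+.0163-.142,.3119-p[1])-.2285, np.hypot(p[2]+.0163-.142,.3119-p[1]))
for n in("scene","top"):
    c=eyes.camera(n); cv2.imwrite(f"pics/{n}7.png",c["color"][:,:,::-1])
a=cv2.imread("pics/scene7.png")[70:250,280:460]; cv2.imwrite("pics/sz7.png",cv2.resize(a,None,fx=3.3,fy=3.3,interpolation=cv2.INTER_CUBIC))
E
```

```text
clock: 8.62
eef_pos: [0.5431, 0.1881, 0.2724]
tool_rot: [0.001, 1.0, -0.003, 0.004]
ft_force: [4.0, -10.0, 6.3]
grip_width: 0.0074
t 8.625 p [0.5431 0.1881 0.2724] th 1.5692621553682176 z [ 0.008  -0.0055 -1.    ] F [  4.0358 -10.013    6.3161] w 0.007394592022283752 q [ 0.3376  0.377   0.3002  1.4882 -0.0079  0.3391]
phi 0.6414492949712067 0.19195121428855064
```

View pics/sz7.png

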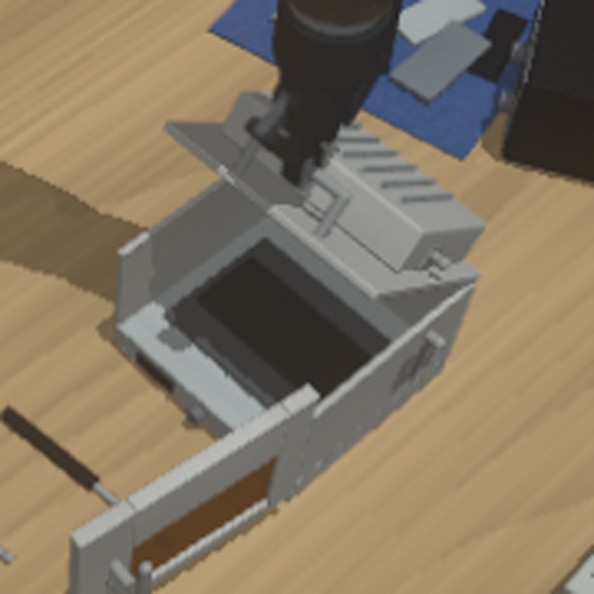

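```bash
python3 -c "
import numpy as np
r=.192;b=.2285
for p in [.67,.73,.8,.88,.96,1.04,1.12,1.18,1.2,1.25,1.3,1.34,1.37]:
  print(p, round(.3119-r*np.cos(b+p)-.1909,4), round(-(.142+r*np.sin(b+p)-.0163-.2717),4))
"
```

```text
0.67 0.0014 -0.0042
0.73 0.0106 -0.0111
0.8 0.0219 -0.0185
0.88 0.0354 -0.0258
0.96 0.0494 -0.0321
1.04 0.0638 -0.0373
1.12 0.0787 -0.0413
1.18 0.09 -0.0435
1.2 0.0938 -0.0441
1.25 0.1033 -0.0452
1.3 0.1129 -0.0458
1.34 0.1206 -0.046
1.37 0.1263 -0.0459
```

```bash
python3 -m crank '{"dr":[[0,0,0],[0,0,0],[0,0,0],[0,0,0],[0,0,0],[0,0,0],[0,0,0],[0,0,0],[0,0,0],[0,0,0]],"travel":[[0,0.0014,-0.004],[0,0.0106,-0.011],[0,0.022,-0.0185],[0,0.0355,-0.026],[0,0.0495,-0.032],[0,0.064,-0.037],[0,0.0785,-0.041],[0,0.09,-0.0435],[0,0.094,-0.044],[0,0.094,-0.044]],"hand":[0,0,0,0,0,0,0,0,0,0]}'
python3 - <<'E'
from h import *
plan([])
p=bot.get_obs()["eef_pos"]; print("phi",np.arctan2(p[2]+.0163-.142,.3119-p[1])-.2285, np.hypot(p[2]+.0163-.142,.3119-p[1]))
for n in("scene","top"):
    c=eyes.camera(n); cv2.imwrite(f"pics/{n}8.png",c["color"][:,:,::-1])
a=cv2.imread("pics/scene8.png")[60:240,280:460]; cv2.imwrite("pics/sz8.png",cv2.resize(a,None,fx=3.3,fy=3.3,interpolation=cv2.INTER_CUBIC))
E
```

```text
clock: 9.98
eef_pos: [0.5436, 0.2848, 0.317]
tool_rot: [0.0, 1.0, 0.001, 0.005]
ft_force: [6.9, -2.8, 8.2]
grip_width: 0.0073
t 9.975 p [0.5436 0.2848 0.317 ] th 1.5701243593553258 z [ 0.0101  0.0015 -0.9999] F [ 6.9207 -2.7658  8.1593] w 0.007305049516841108 q [ 0.4843  0.4631  0.5445  1.6425 -0.0034  0.485 ]
phi 1.2017745011620289 0.19316784435860931
```

View pics/sz8.png

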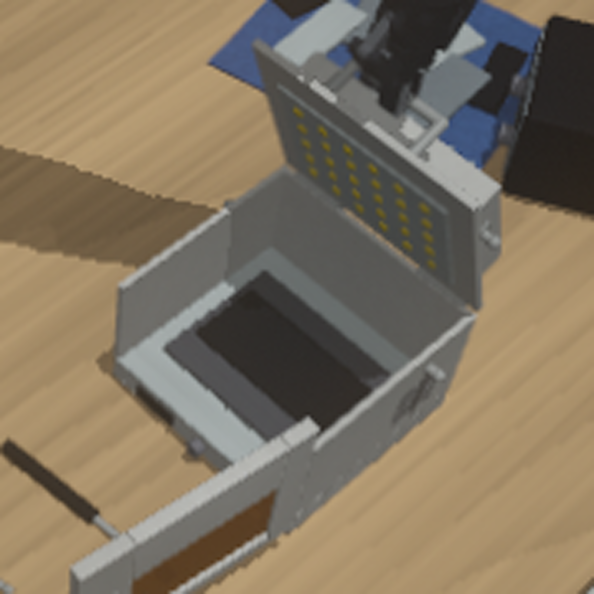

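```bash
python3 -m crank '{"dr":[[0,0,0],[0,0,0],[0,0,0],[0,0,0],[0,0,0],[0,0,0],[0,0,0]],"travel":[[0,0.006,-0.001],[0,0.015,-0.002],[0,0.023,-0.0025],[0,0.029,-0.003],[0,0.032,-0.003],[0,0.032,-0.003],[0,0.032,-0.003]],"hand":[0,0,0,0,0,0,0]}'
python3 - <<'E'
from h import *
plan([])
p=bot.get_obs()["eef_pos"]; print("phi",np.arctan2(p[2]+.0163-.142,.3119-p[1])-.2285, np.hypot(p[2]+.0163-.142,.3119-p[1]))
for n in("scene","top"):
    c=eyes.camera(n); cv2.imwrite(f"pics/{n}9.png",c["color"][:,:,::-1])
a=cv2.imread("pics/scene9.png")[60:240,280:460]; cv2.imwrite("pics/sz9.png",cv2.resize(a,None,fx=3.3,fy=3.3,interpolation=cv2.INTER_CUBIC))
E
```

```text
clock: 10.95
eef_pos: [0.5437, 0.3165, 0.3193]
tool_rot: [0.0, 1.0, 0.0, 0.005]
ft_force: [7.9, -0.7, 4.5]
grip_width: 0.0073
t 10.95 p [0.5437 0.3165 0.3193] th 1.5702227700442575 z [ 0.0095  0.0009 -1.    ] F [ 7.859  -0.7299  4.4834] w 0.007349805633755539 q [ 0.5291  0.5022  0.6126  1.6726 -0.004   0.5297]
phi 1.3658739418275623 0.1936516103579919
```

View pics/sz9.png

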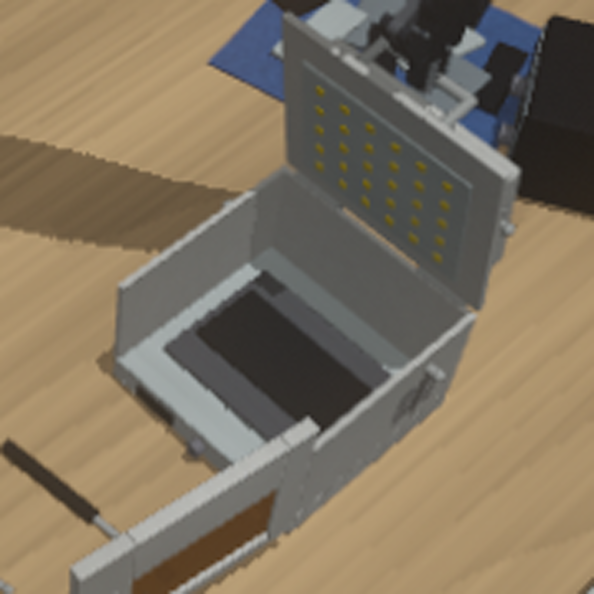

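View pics/top9.png

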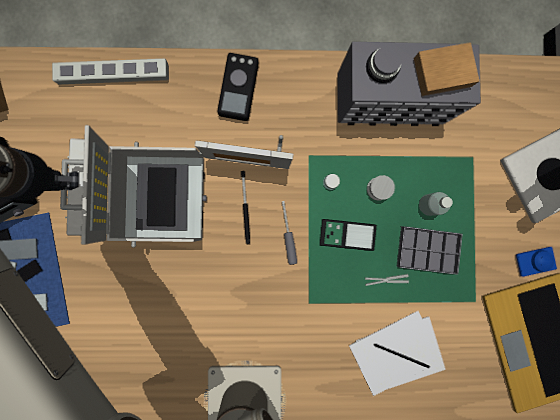

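```bash
python3 - <<'E'
from h import *
for ph in(1.28,1.37,1.46):
  for x in(.433,.651):
    for h in(0,.008):
      X=[x,.3119-.2*np.cos(ph)+h*np.sin(ph),.142+.2*np.sin(ph)+h*np.cos(ph)]
      print(ph,x,h,proj("scene",X),proj("top",X))
for n,bx in(("scene",(350,50,460,150)),("top",(50,110,130,250))):
  a=cv2.imread(f"pics/{n}9.png")[bx[1]:bx[3],bx[0]:bx[2]]; k=min(790/a.shape[1],590/a.shape[0]);k=int(k);print(n,k); cv2.imwrite(f"pics/{n}9z.png",cv2.resize(a,None,fx=k,fy=k,interpolation=cv2.INTER_CUBIC))
E
```

```text
1.28 0.433 0 [359.6137  69.331 ] [ 95.8546 244.3414]
1.28 0.433 0.008 [361.7953  67.231 ] [ 91.0887 244.3876]
1.28 0.651 0 [427.5036 118.3918] [ 98.3543 126.3112]
1.28 0.651 0.008 [429.7655 116.0891] [ 93.6558 125.9717]
1.37 0.433 0 [364.5342  64.8098] [ 85.1691 244.426 ]
1.37 0.433 0.008 [366.7155  62.9014] [ 80.4229 244.4549]
1.37 0.651 0 [432.558  113.3995] [ 87.8174 125.6523]
1.37 0.651 0.008 [434.7762 111.2763] [ 83.1364 125.4061]
1.46 0.433 0 [369.428   60.7409] [ 74.5965 244.471 ]
1.46 0.433 0.008 [371.5838  59.0436] [ 69.9407 244.482 ]
1.46 0.651 0 [437.4875 108.8355] [ 77.3872 125.2082]
1.46 0.651 0.008 [439.6362 106.9148] [ 72.7928 125.0601]
scene 5
top 4
```

View pics/scene9z.png

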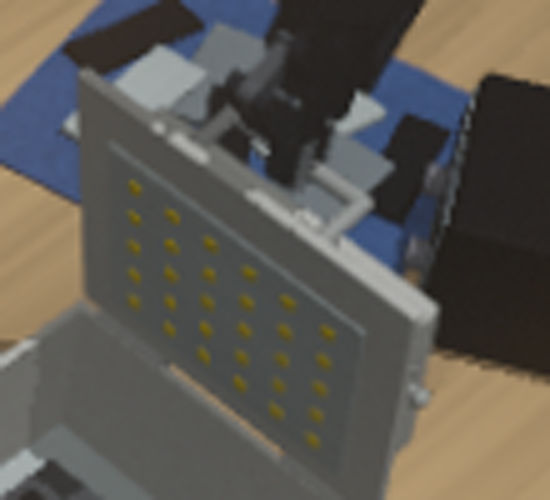

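View pics/top9z.png

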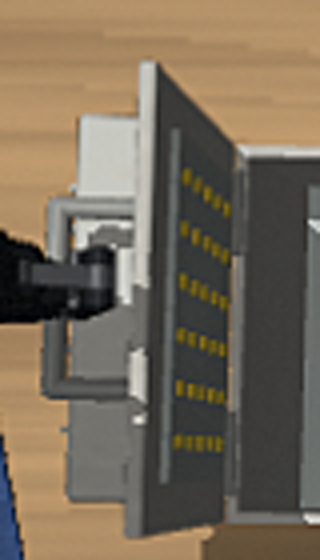

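```bash
python3 -m crank '{"dr":[[0,0,0],[0,0,0],[0,0,0],[0,0,0],[0,0,0],[0,0,0],[0,0,0],[0,0,0]],"travel":[[0,0,0],[0,0,0],[0,0,0],[0,0,0],[0,0,0],[0,0,0],[0,0,0],[0,0,0]],"hand":[0,0,0,0,0,0,0,0]}'
python3 - <<'E'
from h import *
plan([]); print(bot.get_obs()["joint_vel"])
c={n:eyes.camera(n)["color"] for n in("scene","top")}
for n in c:
    a=cv2.imread(f"pics/{n}9.png")[:,:,::-1].astype(int); print(n,(abs(a-c[n]).max(2)>40).sum())
    z=cv2.imread(f"pics/{n}0.png")[:,:,::-1].astype(int); d=(abs(z-c[n]).max(2)>60)
    print("bystander region diff", d[140:310,230:480].sum() if n=="top" else d[185:400,60:300].sum())
E
```

```text
clock: 12.05
eef_pos: [0.5437, 0.3164, 0.3193]
tool_rot: [0.0, 1.0, 0.0, 0.005]
ft_force: [6.5, -1.2, 5.5]
grip_width: 0.0074
t 12.05 p [0.5437 0.3164 0.3193] th 1.570161762357547 z [ 0.0095  0.0009 -1.    ] F [ 6.4927 -1.2041  5.4535] w 0.0074268246676669055 q [ 0.529   0.5021  0.6125  1.6726 -0.004   0.5296]
[-0.0009  0.0006  0.0019  0.0004  0.0001  0.0001]
scene 0
bystander region diff 3
top 14
bystander region diff 1223
```

```bash
python3 -c "
from workcell import job; print(job.job_done())"
```

```text
the job is handed in; nothing more can be done
None
```

The door is wide open, and the arm is gripping the pull bar with the lid held still at its balance point. I handed the job in at about 12 s of the 51 s allowed.

- **Door:** I pinched the handle from above and swung the door to about 1.4 rad (the limit for "wide open" is 1.22). It was still open in the later pictures.
- **Lid angle:** The arm pose put the lid at 1.366 rad against the 1.37 target. The lid's corner pixels in both cameras agreed within a pixel or two, about 1 degree.
- **Steadiness:** Over the last second the tool moved no more than about 0.1 mm and the joints were at rest. The grip opening read 7.4 mm on the 10 mm bar. The wrist sensor showed about 9 N in total, mostly sideways and upward; the push along the lid's swing was only about 1 N.
- **Bystanders:** The scene picture showed no change among them (3 pixels). The same check on the top picture gave 1223 changed pixels. That check area includes the swung-open door, which I take to be the cause, but I did not separate it out. In the pictures I viewed, nothing on the bench had moved.

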